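# Set the colorimeter's filter dial and start the reading

## Robot

A 6-joint arm with a two-finger parallel gripper is mounted at the origin on the work surface. World frame = base frame: x ahead of the robot, y to its left, z up, the work surface at z = 0. Lengths are in m, angles in rad, forces in N, time in s.
With the tool pointing down it reaches from about 0.3 to 0.825 m from the base axis. Payload 5.4 kg.
Tool frame: the origin (TCP) lies midway between the tips of the shut fingers; the grasp point (between the pads) lies 19 mm behind it; z points along the fingers, x is the direction in which the jaws open and shut, and the axes are right-handed (so a half turn about z gives the same grasp; the last joint's range is limited). The gripper opens to 92 mm and grips with 3 to 60 N. Pads are 20 mm wide; open, the fingers measure 128 mm over their backs; the gripper's body (75 mm by 189 mm) begins 69 mm behind the grasp point.
Start: joints at [0.949, 0.158, 1.597, -0, 1.386, -0.21], TCP at [0.23, 0.527, 0.215] pointing down, gripper open.
Joint ranges: [-2.91, 2.91], [-0.94, 2.29], [0.18, 2.7], [-1.29, 4.43], [0.17, 2.64], [-3, 3]. Speed limits (rad/s): [2.57, 2.57, 3.14, 3.14, 3.14, 3.14].

## Interface

Orientations are given as a rotation vector (axis times angle).
In Python, from plant import r gives the robot as it stands. Calls block until the motion is done:
- r.goto(position, orientation): joint-space move of the TCP to a pose.
- r.move_straight(position, orientation=None, feed=0.15, f_stop=None): straight line of the TCP; orientation=None keeps the orientation; feed is the mean speed in m/s. With f_stop (N) it stops when the force on the tool has changed by that much, and returns True; else False.
- r.goto_joints(angles): joint-space move.
- r.command_gripper(opening, squeeze=None): finger opening in m; squeeze is the grip in N (None keeps the last); returns when the fingers have stopped.
- r.dwell(seconds).
- r.inverse_kinematics(position, orientation): joint angles nearest the present ones, or None.
- r.read_state(): the state.
- r.snapshot(name): name is "scene" or "top" or "wrist"; returns a dict with "frame" (384x512x3 uint8, blue, green, red), "range_z" (384x512 float32, m along the optical axis (not along the pixel's ray), 0 where there is no reading), "fx", "fy", "cx", "cy" (pixels), "pose" (4x4, takes a point from camera to world coordinates); the wrist camera has in their place "T_tool_cam" (4x4, takes a point from camera to tool coordinates, whose origin is the TCP and whose axes are the tool frame's). Camera axes: x right, y down, z forward; pixel columns grow to the right and rows downward; lengths in m; the calibration is good to about 2 mm. A picture is of the moment at which its call begins: read the wrist's pose just before it.
A pose or a line that the arm cannot do raises r.IKError and nothing moves.
- r.hand_in(): hands the job in, once; it reports no verdict.
Trained networks look in a picture, given as the dict that the camera call returned (one of the last four; its "shot" number tells which), for a name from the list of things; names that differ only in an ending like _2 or _b are one class to them, and where a whole thing is asked for, a point or a joint stands for the part that bears it (a point fixed in the world has none). Each returns a list of dicts, best first, with "conf" (0 to 1); they miss things now and then, are a little off and sometimes report something else, mostly with a low value. They report only what shows in the picture. A call takes as long as a camera call.
- r.regions_of(label, picture): "region" (384x512 bool, what is visible of it) and "rect" ([left, top, right, bottom] in pixels, round what is visible of it).
The state is a dict: "time_s": time; "joint_pos": joint angles; "dq": joint speeds; "joint_torque": joint torques, N m; "tool_pos": TCP position; "eef_rot": TCP orientation; "contact_force": force on the tool from outside, world axes, zero at the start; "ft_torque": the same for the moment, N m; "finger_gap": finger opening in m.
Only numpy, scipy, OpenCV 4.12 (cv2) and the standard library are available. Lean on these libraries where they do the work, as an engineer would, in place of code of your own. Each camera call takes 0.05 s, during which the arm holds its last target.

## Task

Set the colorimeter with your fingertip: turn the black dial round, by its yellow finger peg if you like, until its white index line lines up with the red line on the scale collar, then press the green read key fully down and let go. Only push, gently: do not pinch or grip the dial or its peg, do not press the key before the dial is set, and leave the bottles, jars and other things standing around undisturbed.

Things in the scene. Friction and masses are not known exactly. Their poses are not given: they have to be found in the camera images.
- meter: The colorimeter: fixed white housing 220 x 260 mm, its top 60 mm above the table; origin at the centre of its underside, x from its front edge (near the robot) to its back edge, y to its left. On its top: the black dial at the left, the green key at the front right, a display, and a black capped well 48 mm wide and 32 mm high at the back right
- dial_axis (a point): Centre of the black dial's top face, on its upright axis, 78 mm above the table. Dial: 100 mm diameter, 14 mm thick, flat top; turns endlessly either way with light steady friction (0.07 N m) and stays where it is left. Round it lies a fixed metal scale collar, 140 mm diameter, its face 64 mm above the table, with black lines every 15 degrees
- index (a point): Outer end of the dial's white index line (5 mm wide), on the dial's rim, 50 mm from the axis, at the height of the dial's top; turns with the dial
- peg (a point): Centre of the yellow finger peg on the dial: upright, 12 mm in diameter, with a sleeve that rolls freely, standing 24 mm above the dial's top (78 to 102 mm above the table), 36 mm from the axis and straight across the axis from the index line; turns with the dial. This point is half-way up
- target (a point): Where the index's outer end must come: 50 mm from the dial axis, at the height of the dial's top, in line with the red target line. That line is the only red one on the collar, radial, 18 mm long and 5 mm wide, from 52 to 70 mm from the axis; it is fixed and may be on any side, at least 20 degrees from the index at the start
- dial (a joint): Angle of the dial (rad), 0 with the index line pointing to the back of the housing, growing anticlockwise seen from above
- read_key_top (a point): Centre of the top of the round green read key, 28 mm in diameter, on the housing's top near its front right corner; pressed straight down, springs back
- read_key (a joint): Travel of the read key (m), 0 up, 0.006 fully down, which takes 4 N; it counts as pressed beyond 0.005
- vial: Bystander, leave alone: small amber glass vial with red cap, 24 mm diameter, 50 mm tall, standing loose on top of the colorimeter behind the dial; origin at the centre of its underside
- amber_bottle: Bystander, leave alone: amber bottle with white cap, 60 mm diameter, 125 mm tall, standing left of the colorimeter; origin at the centre of its underside
- white_jar: Bystander, leave alone: white jar with white lid, 68 mm diameter, 75 mm tall; origin at the centre of its underside
- red_jar: Bystander, leave alone: white jar with red lid, 60 mm diameter, 70 mm tall; origin at the centre of its underside
- brown_bottle: Bystander, leave alone: amber bottle with black cap, 52 mm diameter, 105 mm tall; origin at the centre of its underside
- beaker: Bystander, leave alone: empty glass beaker, 90 mm diameter, 110 mm tall, standing beyond the colorimeter; origin at the centre of its underside
- stir_rod: Bystander, leave alone: grey stirring rod, 10 mm diameter, 160 mm long, lying on the table at the left; origin under its middle

How it is judged:
By the outcome, as a careful person would: the job done as asked, in the order asked, and still so for the second after the job is handed in, with the robot touching nothing.
It also fails if it takes over 48 s, if anything falls off the work surface, if the arm or the gripper's body presses on something with over 40 N, if the wrist force passes 120 N, or if a joint passes its speed limit or range.

## Working session

There is one attempt and no reset: what is moved stays moved. The work goes in short steps, each a Python script; the robot and the scene stay as the last script left them, time stands still between calls to the robot, and variables do not carry over. Pictures are saved under pics/ and viewed, and the job is handed in when it is done.

```bash
ls; mkdir -p pics
python3 - <<'E'
from plant import r
import cv2
print(r.read_state())
for n in("scene","top","wrist"):
    s=r.snapshot(n); cv2.imwrite(f"pics/{n}0.png",s["frame"])
    print(n,s["fx"],s["cx"],s["cy"],s.get("pose",s.get("T_tool_cam")))
    import pickle; pickle.dump(s,open(f"{n}0.pkl","wb"))
E
```

```text
pics
{'time_s': 0.0, 'joint_pos': array([ 9.48898517e-01,  1.59035763e-01,  1.59821218e+00, -1.64819550e-05,
        1.38615965e+00, -2.10107951e-01]), 'dq': array([-0.00054552, -0.00030545, -0.00041426,  0.0008362 , -0.00086927,
       -0.00058955]), 'joint_torque': array([ 5.45545936e-05, -3.85560608e+01, -3.22114992e+01,  7.01417844e-02,
        3.75303486e-02, -1.27859357e-04]), 'tool_pos': array([0.22981006, 0.52641556, 0.21363641]), 'eef_rot': array([ 2.62811537,  1.71999862, -0.00264884]), 'contact_force': array([-0.28574651,  0.07743075,  0.16523643]), 'ft_torque': array([ 0.00195201, -0.00208842, -0.00715356]), 'finger_gap': 0.09206504367312626}
scene 356.82266766980115 258.35814831115135 194.4014564356555 [[-0.63079734  0.51050443 -0.58436285  1.06274652]
 [ 0.77592644  0.4094323  -0.47989932  0.5002989 ]
 [-0.0057337  -0.7561418  -0.65438269  0.66810898]
 [ 0.          0.          0.          1.        ]]
top 425.87708776277515 249.8783623555307 185.6108796113038 [[ 0.02176709 -0.98410526  0.17624705  0.37998048]
 [-0.99959232 -0.01816454  0.02202812  0.0823082 ]
 [-0.01847654 -0.17665469 -0.98409946  1.15795747]
 [ 0.          0.          0.          1.        ]]
wrist 329.6697360083243 257.9064025187252 188.0149924487192 [[ 9.99999867e-01 -4.90734322e-04  1.61567367e-04 -5.34406932e-04]
 [ 4.20280440e-04  9.54555135e-01  2.98034087e-01 -8.49448173e-02]
 [-3.00480515e-04 -2.98033980e-01  9.54555214e-01 -1.69860593e-01]
 [ 0.00000000e+00  0.00000000e+00  0.00000000e+00  1.00000000e+00]]
```

View pics/scene0.png

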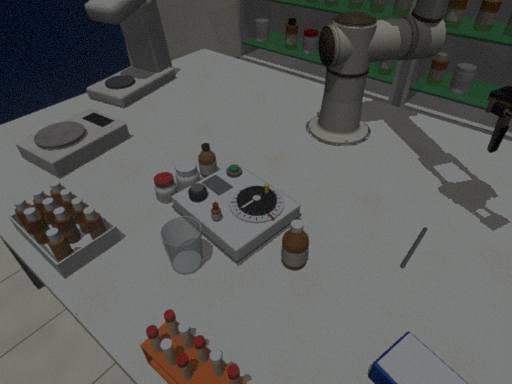

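View pics/top0.png

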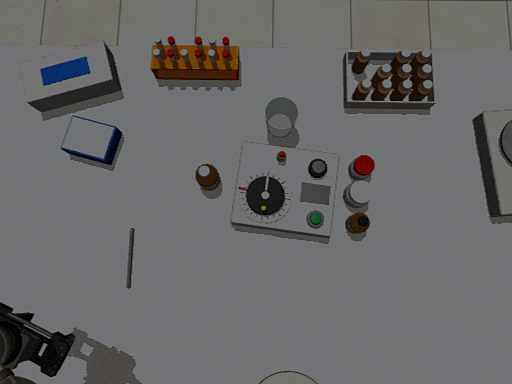

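View pics/wrist0.png

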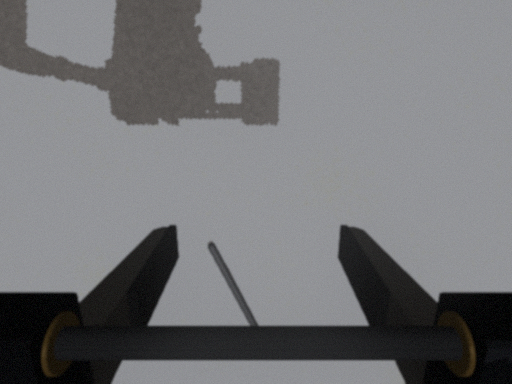

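The overhead view shows the dial centre near (265,196), the index pointing up/back at (267,176), the red line at (243,189), the peg at (264,208) and the key at (316,219). Next I'll get coarse positions from that view, then a close wrist look.

```bash
cat > h.py <<'E'
from plant import r
import numpy as np, cv2, pickle
from scipy.spatial.transform import Rotation as R
def w2c(s):
    if "pose" in s: return s["pose"]
    return s["Tw"]@s["T_tool_cam"]
def wrist():
    st=r.read_state(); T=np.eye(4); T[:3,:3]=R.from_rotvec(st["eef_rot"]).as_matrix(); T[:3,3]=st["tool_pos"]
    s=r.snapshot("wrist"); s["Tw"]=T; return s
def px(s,u,v,z):
    P=w2c(s); d=P[:3,:3]@np.array([(u-s["cx"])/s["fx"],(v-s["cy"])/s["fy"],1]); o=P[:3,3]
    return o+d*(z-o[2])/d[2]
def proj(s,p):
    P=np.linalg.inv(w2c(s)); q=P[:3,:3]@np.asarray(p)+P[:3,3]
    return np.array([s["fx"]*q[0]/q[2]+s["cx"],s["fy"]*q[1]/q[2]+s["cy"]])
def down(a): # tool x axis at world angle a, z down
    x=np.array([np.cos(a),np.sin(a),0]); z=np.array([0,0,-1.]); y=np.cross(z,x)
    return R.from_matrix(np.c_[x,y,z]).as_rotvec()
E
python3 - <<'E'
from h import *
s=pickle.load(open("top0.pkl","rb"))
H=dict(dial=.078,read_key=.066,vial=.05+.06,amber_bottle=.125,peg=.09,meter=.06)
for k,z in H.items():
    try: o=r.regions_of(k,r.snapshot("top")) 
    except Exception as e: print(k,e); continue
    for d in o[:2]:
        v,u=np.nonzero(d["region"]); print(k,d["conf"],d["rect"],px(s,u.mean(),v.mean(),z).round(4))
for n,u,v,z in [("ax",265,196,.078),("idx",267,176,.078),("tgt",243,189,.064),("peg",264,208,.102),("key",316,219,.068),("vial",282,155,.11),("amb",205,170,.125),("well",318,166,.092)]:
    print(n,px(s,u,v,z).round(4))
st=r.read_state(); print(R.from_rotvec(st["eef_rot"]).as_matrix().round(3))
c=px(s,265,196,.078)
for a in np.arange(-np.pi,np.pi,np.pi/4):
    q=r.inverse_kinematics([c[0],c[1],.2],down(a)); print(round(a,2),None if q is None else np.round(q,2))
E
```

```text
dial 0.69 [247.3, 177.5, 285.1, 215.8] [0.5494 0.0689 0.078 ]
vial 0.55 [277.3, 149.8, 288.0, 163.9] [0.6442 0.0292 0.11  ]
amber_bottle 0.58 [195.0, 166.7, 218.9, 190.5] [0.5854 0.212  0.125 ]
peg 0.68 [248.3, 174.1, 283.2, 215.6] [0.548  0.0691 0.09  ]
meter 0.96 [232.7, 141.8, 333.5, 237.3] [0.5665 0.0151 0.06  ]
meter 0.75 [243.9, 176.0, 284.6, 217.2] [0.5513 0.0675 0.06  ]
ax [0.5471 0.0671 0.078 ]
idx [0.5995 0.0628 0.078 ]
tgt [0.5666 0.1245 0.064 ]
peg [0.513  0.0695 0.102 ]
key [ 0.4916 -0.0643  0.068 ]
vial [0.6478 0.0262 0.11  ]
amb [0.6023 0.2179 0.125 ]
well [ 0.625  -0.0669  0.092 ]
[[ 0.4    0.916  0.   ]
 [ 0.916 -0.4    0.   ]
 [ 0.     0.    -1.   ]]
-3.14 None
-2.36 [-0.1   0.11  1.68 -0.    1.35  2.26]
-1.57 [-0.1   0.11  1.68 -0.    1.35  1.47]
-0.79 [-0.1   0.11  1.68 -0.    1.35  0.69]
0.0 [-0.1   0.11  1.68 -0.    1.35 -0.1 ]
0.79 [-0.1   0.11  1.68 -0.    1.35 -0.88]
1.57 [-0.1   0.11  1.68 -0.    1.35 -1.67]
2.36 [-0.1   0.11  1.68 -0.    1.35 -2.45]
```

Run:
```python
from h import *
r.command_gripper(0.0)
r.goto([0.49,0.01,0.24],down(np.pi/2)); r.dwell(.3)
s=wrist(); pickle.dump(s,open("w1.pkl","wb")); f=s["frame"]
cv2.imwrite("pics/w1.png",cv2.resize(f,None,fx=1.56,fy=1.56,interpolation=cv2.INTER_CUBIC))
for n,p in dict(ax=[.549,.069,.078],key=[.4916,-.0643,.068],red=[.5666,.1245,.064]).items(): print(n,proj(s,p))
print(r.read_state()["time_s"])
```

```text
ax [311.96304124 223.41998523]
key [188.33909995 170.09958451]
red [357.64009468 232.67444764]
4.5333
```

View pics/w1.png

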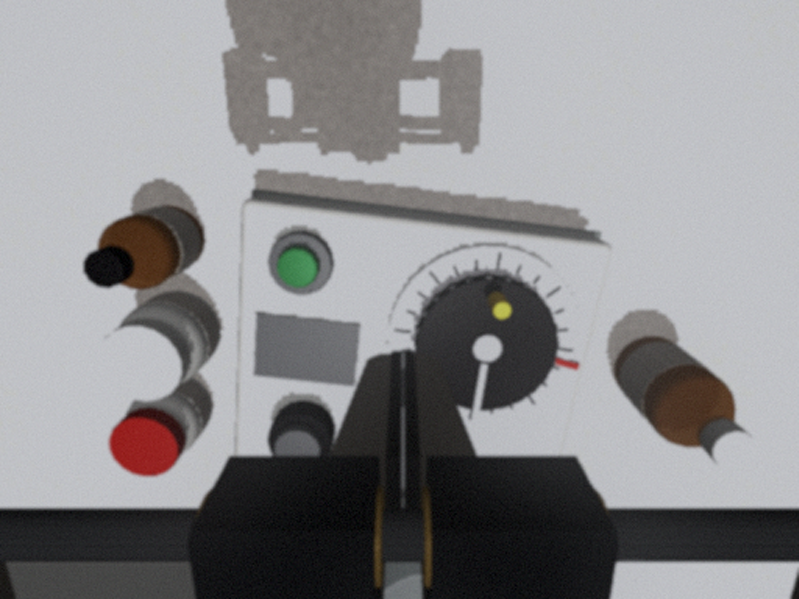

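The wrist view (×1.56) shows the dial hub at (487,348), the index end at (474,415), the peg top at (503,310), the red line from (555,362) to (578,367) and the key at (297,267). I'll refine these by colour thresholds.

```bash
cat >> h.py <<'E'
def measure(s, c0, verbose=True):
    f=s["frame"].astype(int); b,g,rr=f[...,0],f[...,1],f[...,2]
    V,U=np.mgrid[:384,:512]
    def near(p,rad):
        return np.hypot(U-p[0],V-p[1])<rad
    pc=proj(s,c0); out={}
    red=(rr>g+50)&(rr>b+50)&near(pc,70)
    yel=(rr>b+60)&(g>b+60)&near(pc,60)
    wt=(b>120)&near(pc,34)&(abs(rr-b)<40)
    grn=(g>rr+40)&(g>b+25)
    for n,m,z in(("red",red,.064),("yel",yel,.102),("white",wt,.078),("grn",grn,.067)):
        nn,l,st,ce=cv2.connectedComponentsWithStats(m.astype(np.uint8))
        for i in np.argsort(-st[1:,4])[:3]+1:
            if st[i,4]<8: continue
            v,u=np.nonzero(l==i); pts=np.array([px(s,a,c,z) for a,c in zip(u,v)])[:,:2]
            out.setdefault(n,[]).append(pts)
            if verbose: print(n,st[i,4],ce[i].round(1),pts.mean(0).round(4))
    return out
E
python3 - <<'E'
from h import *
s=pickle.load(open("w1.pkl","rb"))
o=measure(s,[.549,.069,.078])
# dial silhouette: dark pixels around -> circle
f=s["frame"].max(2); m=(f<75).astype(np.uint8)
V,U=np.mgrid[:384,:512]; 
pts=[]
c=np.array(px(s,487/1.5625,348/1.5625,.078))[:2]; print("hub",c)
# top-rim edge by radial scan in ortho view of plane z=.078
N=400; g=np.linspace(-.09,.09,N)
X,Y=np.meshgrid(c[0]+g,c[1]+g,indexing="ij")
uv=np.array([proj(s,[x,y,.078]) for x,y in zip(X.ravel(),Y.ravel())]).astype(np.float32).reshape(N,N,2)
w=cv2.remap(s["frame"],uv[...,0],uv[...,1],cv2.INTER_LINEAR)
w=w[::-1,::-1]  # up=+x, left=+y
cv2.imwrite("pics/o1.png",cv2.resize(w,(600,600)))
a=[ (p-c) for p in [o["red"][0].mean(0)]]
print("red dir",np.degrees(np.arctan2(a[0][1],a[0][0])),np.hypot(*a[0]))
for k in("yel",):
    d=o[k][0].mean(0)-c; print(k,np.degrees(np.arctan2(d[1],d[0])),np.hypot(*d))
E
```

```text
red 55 [362.8 232.8] [0.5667 0.1304]
yel 103 [321.5 198.6] [0.512  0.0728]
white 385 [310.8 230.1] [0.5571 0.0681]
grn 478 [190.2 171.3] [ 0.4932 -0.0626]
hub [0.54817247 0.06865067]
red dir 73.27663548499187 0.06452031099055132
yel 173.38765511411904 0.03641092810851042
```

View pics/o1.png

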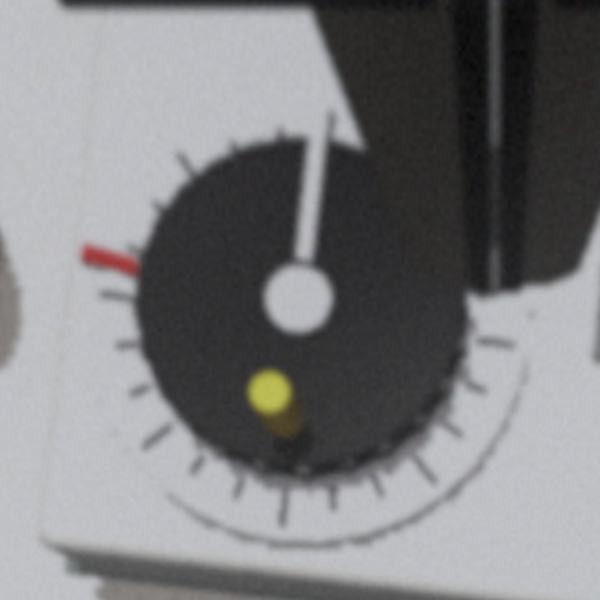

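Index at -7°, peg at 173°, red at +73°, so the dial needs about +80° anticlockwise. I'll push the peg with the flank of the shut fingers along an arc, stopping short to look.

```bash
cat >> h.py <<'E'
C=np.array([.5482,.0687])
def fpose(phi,gap,z=.085):
    p=np.radians(phi); er=np.array([np.cos(p),np.sin(p)]); et=np.array([-er[1],er[0]])
    q=C+.036*er-(.016+gap)*et
    return [q[0],q[1],z], down(p+np.pi-2*np.pi*(p>np.pi/2) if False else (p+np.pi+np.pi)%(2*np.pi)-np.pi)
E
python3 - <<'E'
from h import *
P,o=fpose(173.4,.012); print(P,o)
P2,o2=fpose(253,0); print(P2,o2, r.inverse_kinematics(P2,o2))
r.goto([P[0],P[1],.15],o)
print(r.move_straight(P,feed=.08,f_stop=8), r.read_state()["tool_pos"])
for phi in list(np.arange(180,245,8))+[246]:
    P,o=fpose(phi,0); hit=r.move_straight(P,o,feed=.06,f_stop=15)
    st=r.read_state(); print(phi,hit,st["contact_force"].round(1),round(st["time_s"],1))
    if hit: break
P,o=fpose(phi,.008); r.move_straight(P,o,feed=.05)
r.move_straight([P[0],P[1],.15],feed=.15)
r.goto([0.49,0.01,0.24],down(np.pi/2)); r.dwell(.3)
s=wrist(); pickle.dump(s,open("w2.pkl","wb"))
cv2.imwrite("pics/w2.png",cv2.resize(s["frame"],None,fx=1.56,fy=1.56,interpolation=cv2.INTER_CUBIC))
t=r.snapshot("top");pickle.dump(t,open("t2.pkl","wb"))
m=measure(s,[.549,.069,.078])
print(r.read_state()["time_s"])
E
```

```text
[np.float64(0.515656820652186), np.float64(0.1006521748545543), 0.085] [ 3.13638332 -0.18084272  0.        ]
[np.float64(0.5223737425345729), np.float64(0.038950976060894524), 0.085] [2.52539081 1.8686909  0.        ] [-1.56513460e-01  1.68645447e-01  1.85752893e+00 -8.88178420e-16
  1.11541827e+00 -1.43060381e+00]
False [0.51619675 0.10065145 0.08555862]
180 False [-0.3 -0.6 -0.2] 7.6
188 False [-0.3  0.2  1.1] 7.9
196 False [0.1 1.5 2. ] 8.2
204 False [-0.7  0.7  0.5] 8.4
212 False [-0.7  0.8  0.7] 8.7
220 False [-0.2  0.5  1.6] 9.0
228 False [-0.4  0.3 -0.1] 9.3
236 False [-0.4  0.6  1.2] 9.6
244 False [-0.4  1.2 -0.5] 9.9
246 False [-1.7  1.5  0.6] 10.2
red 53 [362.9 234.1] [0.5666 0.1304]
yel 95 [283.8 219.4] [0.5326 0.0362]
white 383 [318.3 227. ] [0.5516 0.0761]
grn 482 [189.8 172.5] [ 0.4931 -0.0625]
11.9917
```

View pics/w2.png

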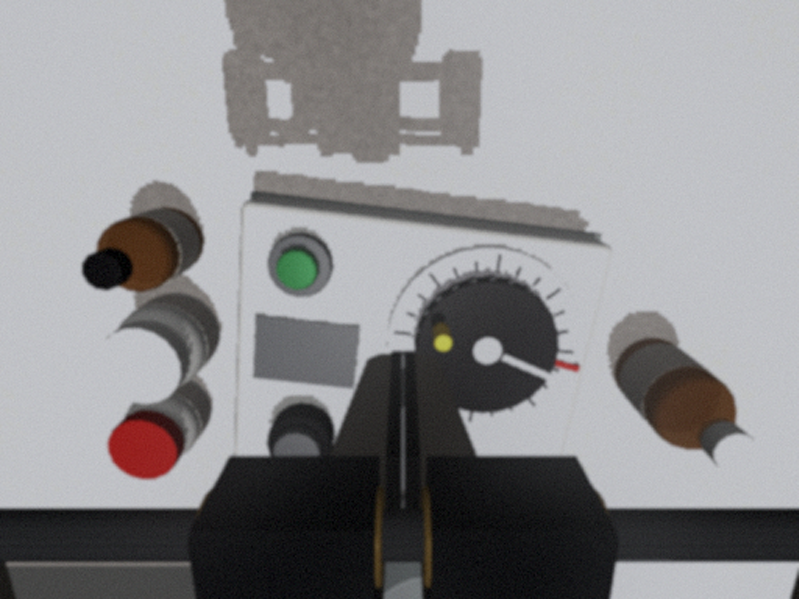

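The dial turned with the peg: hub (487,350), index end (545,378), red line (567,366), so about 9° remain. I'll look again with the camera straight above the dial for a precise angle.

```bash
cat >> h.py <<'E'
def look(tag):
    r.goto([.628,.0687,.24],down(np.pi/2)); r.dwell(.4)
    s=wrist(); pickle.dump(s,open(tag+".pkl","wb"))
    N=600; g=np.linspace(-.08,.08,N)
    outs=[]
    for z in(.078,.064):
        X,Y=np.meshgrid(C[0]+g,C[1]+g,indexing="ij")
        Pi=np.linalg.inv(w2c(s)); q=np.stack([X,Y,X*0+z],-1)@Pi[:3,:3].T+Pi[:3,3]
        u=(s["fx"]*q[...,0]/q[...,2]+s["cx"]).astype(np.float32); v=(s["fy"]*q[...,1]/q[...,2]+s["cy"]).astype(np.float32)
        outs.append(cv2.remap(s["frame"],u,v,cv2.INTER_CUBIC)[::-1,::-1])
    cv2.imwrite(f"pics/{tag}.png",outs[0])
    G=g[::-1]
    w=outs[0].astype(int); DX,DY=np.meshgrid(G,G,indexing="ij")
    # dial circle: dark disc centre (top plane)
    dk=((w.max(2)<90)&(np.hypot(DX,DY)<.065)).astype(np.uint8)
    cn=max(cv2.findContours(dk,cv2.RETR_EXTERNAL,cv2.CHAIN_APPROX_NONE)[0],key=cv2.contourArea)
    hub=(w.min(2)>110)&(np.hypot(DX,DY)<.013)
    hx=np.array([DX[hub].mean(),DY[hub].mean()])
    h=hx
    (cx,cy),rad=cv2.minEnclosingCircle(cn); sc=.16/(N-1)
    dc=np.array([.08-cy*sc,.08-cx*sc]); print("hub",hx.round(4),"disc",dc.round(4),"r",round(rad*sc,4))
    rr=np.hypot(DX-h[0],DY-h[1])
    idx=(w.min(2)>110)&(rr>.018)&(rr<.046)
    n,l,st,ce=cv2.connectedComponentsWithStats(idx.astype(np.uint8)); i=1+np.argmax(st[1:,4]); idx=l==i
    w2=outs[1].astype(int); red=(w2[...,2]>w2[...,1]+45)&(w2[...,2]>w2[...,0]+45)&(rr<.078)&(rr>.045)
    res={}
    for k,m in(("idx",idx),("red",red)):
        p=np.array([DX[m].mean(),DY[m].mean()])
        pts=np.c_[DX[m],DY[m]]-p; e=np.linalg.svd(pts,full_matrices=False)[2][0]; e*=np.sign(e@(p-h))
        d=p-h; res[k]=np.degrees(np.arctan2(d[1],d[0]))
        print(k,m.sum(),"r",np.hypot(*d).round(4),"ang from hub",res[k].round(2),"from disc c",np.degrees(np.arctan2(*(p-dc)[::-1])).round(2),"line dir",np.degrees(np.arctan2(e[1],e[0])).round(2))
    print("delta",res["red"]-res["idx"], "t",r.read_state()["time_s"])
    return s,h,res
E
python3 - <<'E'
from h import *
look("l1")
E
```

```text
hub [-0.0002  0.0021] disc [0.0002 0.0015] r 0.0519
idx 1407 r 0.0321 ang from hub 63.73 from disc c 64.85 line dir 65.51
red 817 r 0.0642 ang from hub 72.77 from disc c 73.26 line dir 73.45
delta 9.034272426530919 t 13.0917
```

View pics/l1.png

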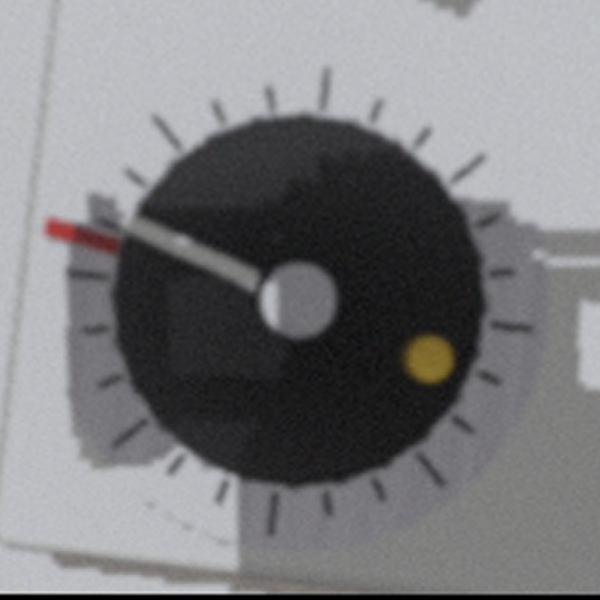

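Hub (299,300), index end (137,224) and red line (85,236) in the rectified view put the index at about 64.9° and red at 73.3°. My threshold clipped the shaded hub, so I'm fixing that. Then the second push of about 8.4°.

```bash
sed -i 's/w.min(2)>110/w.min(2)>85/g' h.py
python3 - <<'E'
from h import *
P,o=fpose(246,.012)
r.goto([P[0],P[1],.15],o)
print(r.move_straight(P,feed=.08,f_stop=8))
for phi in (246,250,254.2):
    P,o=fpose(phi,0); hit=r.move_straight(P,o,feed=.04,f_stop=15)
    print(phi,hit,r.read_state()["contact_force"].round(1))
P,o=fpose(phi,.01); r.move_straight(P,o,feed=.05)
r.move_straight([P[0],P[1],.15],feed=.15)
look("l2")
E
```

```text
False
246 False [-0.8  0.4  0.2]
250 False [-0.4  0.4 -0.3]
254.2 False [-1.9  0.4  0.3]
hub [-0.      0.0012] disc [-0.0005 -0.0004] r 0.0622
idx 2127 r 0.0315 ang from hub 73.57 from disc c 73.52 line dir 72.4
red 796 r 0.0651 ang from hub 73.24 from disc c 73.22 line dir 73.11
delta -0.33394216730435744 t 17.6917
```

View pics/l2.png

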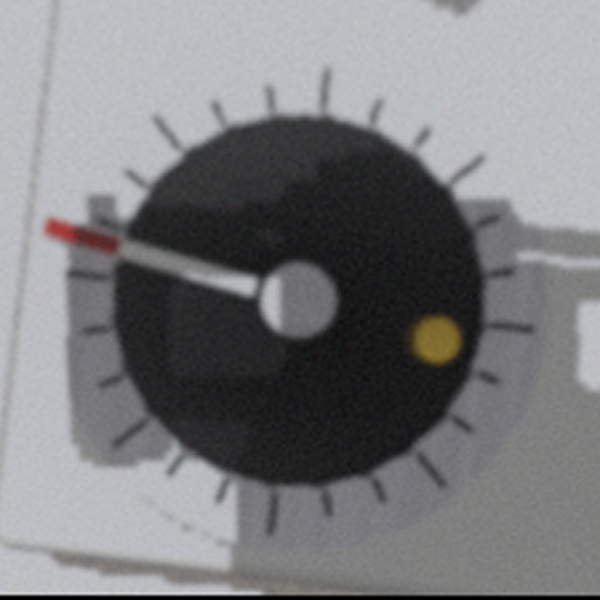

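The index now points straight into the red line (index at 73.6°, red at 73.2°, within measurement noise). Next is the key height and centre from the depth image.

Run:
```python
from h import *
for n in("w1","w2"):
    s=pickle.load(open(n+".pkl","rb")); f=s["frame"].astype(int)
    m=(f[...,1]>f[...,2]+40)&(f[...,1]>f[...,0]+25)
    P=w2c(s)
    V,U=np.nonzero(np.ones((384,512))); Z=s["range_z"].ravel()
    p=np.c_[(U-s["cx"])/s["fx"]*Z,(V-s["cy"])/s["fy"]*Z,Z]@P[:3,:3].T+P[:3,3]; p=p.reshape(384,512,3)
    k=p[m]; print("key",np.median(k,0).round(4),k.min(0).round(4),k.max(0).round(4), "z pct",np.percentile(k[:,2],[5,50,95]).round(4))
    c=np.median(k,0); d=np.hypot(p[...,0]-c[0],p[...,1]-c[1])
    for a in np.arange(0,.034,.003):
        q=p[(d>=a)&(d<a+.003)]; print(round(a,3),len(q),np.median(q[:,2]).round(4), end="; ")
    print()
t=r.snapshot("top"); f=t["frame"].astype(int)
m=(f[...,1]>f[...,2]+40)&(f[...,1]>f[...,0]+25); v,u=np.nonzero(m&(np.hypot(*(np.mgrid[:384,:512][::-1]-np.array([316,219])[:,None,None]))<15)); print(len(u),px(t,u.mean(),v.mean(),.07).round(4) if len(u) else None)
```

```text
key [ 0.4891 -0.0594  0.0817] [ 0.4049 -0.0723  0.0786] [0.5022 0.0098 0.4098] z pct [0.0805 0.0817 0.0831]
0.0 24 0.0819; 0.003 79 0.0819; 0.006 145 0.0819; 0.009 331 0.0824; 0.012 253 0.0762; 0.015 194 0.0719; 0.018 438 0.0714; 0.021 411 0.0704; 0.024 964 0.3438; 0.027 1299 0.3427; 0.03 1171 0.3419; 0.033 1140 0.3409; 
key [ 0.4894 -0.0593  0.0816] [ 0.4047 -0.0719  0.0785] [0.5019 0.0099 0.4086] z pct [0.0801 0.0816 0.0829]
0.0 23 0.0819; 0.003 80 0.0816; 0.006 151 0.0821; 0.009 326 0.0823; 0.012 251 0.0767; 0.015 211 0.0717; 0.018 418 0.0713; 0.021 374 0.0611; 0.024 799 0.3427; 0.027 1358 0.3413; 0.03 1216 0.3404; 0.033 1163 0.3394; 
85 [ 0.493  -0.0626  0.07  ]
```

The key top is at 0.081 m, well above its ring at 0.071 m, and centred at (0.489, -0.0595) at that height. Pressing straight down, gently.

Run:
```python
from h import *
o=down(np.pi/2); K=[.4892,-.0597]
r.goto([*K,.15],o); r.move_straight([*K,.092],feed=.08); r.dwell(.3)
h=r.move_straight([*K,.066],feed=.015,f_stop=10)
st=r.read_state(); print(h,st["tool_pos"].round(4),st["contact_force"].round(2))
r.dwell(.3); st=r.read_state(); print(st["tool_pos"].round(4),st["contact_force"].round(2))
```

```text
True [ 0.4892 -0.0597  0.0763] [-1.91  0.1   6.79]
[ 0.4893 -0.0597  0.0763] [-1.3   0.78  6.23]
```

Run:
```python
from h import *
K=[.4892,-.0597]
for z in(.0755,.0745,.0735):
    h=r.move_straight([*K,z],feed=.01,f_stop=12); r.dwell(.1)
    f=[]
    for _ in range(4): f.append(r.read_state()["contact_force"][2]); r.dwell(.03)
    st=r.read_state(); print(z,h,st["tool_pos"].round(4),np.mean(f).round(2))
    if np.mean(f)>14: break
```

```text
0.0755 False [ 0.4893 -0.0597  0.0762] 7.82
0.0745 False [ 0.4893 -0.0597  0.0762] 14.89
```

The tool is held at 0.0762 m while the force rises from 6 to 15 N, so the key is on its hard stop. Releasing and doing a final look.

Run:
```python
from h import *
K=[.4892,-.0597]
r.move_straight([*K,.15],feed=.08)
look("l3")
t=r.snapshot("top"); cv2.imwrite("pics/t3.png",t["frame"])
s=pickle.load(open("l3.pkl","rb")); cv2.imwrite("pics/l3w.png",s["frame"])
print(r.read_state()["contact_force"])
```

```text
hub [-0.0001  0.001 ] disc [-0.0005  0.0023] r 0.0596
idx 2116 r 0.0315 ang from hub 73.61 from disc c 72.11 line dir 72.46
red 782 r 0.0652 ang from hub 73.22 from disc c 72.5 line dir 73.32
delta -0.39002990315023567 t 24.5083
[ 0.22586751  0.42423583 -0.68128772]
```

View pics/l3w.png

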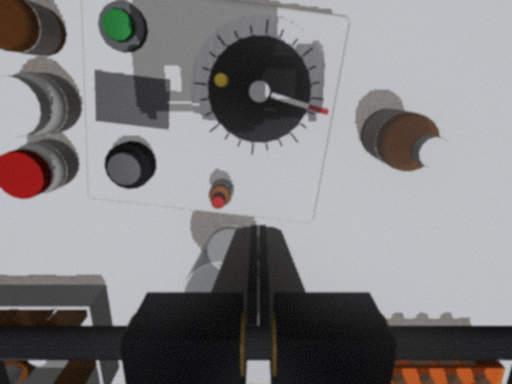

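View pics/l3.png

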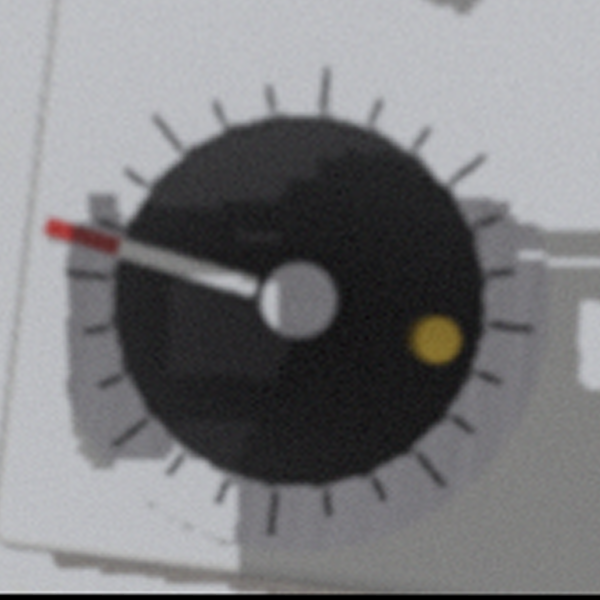

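View pics/t3.png

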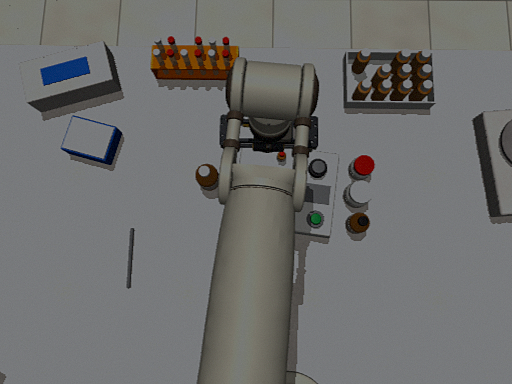

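The index line runs into the red line, the key is back up, and the vial, bottles and jars are where they were. Handing in.

```bash
python3 -c "
from plant import r
print(r.hand_in(), r.read_state()['time_s'])"
```

```text
the job is handed in; nothing more can be done
the job is handed in; nothing more can be done
```

The dial is set to the red line, the read key has been pressed and released, and the job is handed in. At the last check the robot's clock stood at 24.5 s of the 48 s allowed.

- **Dial:** I pushed the peg with the side of the shut fingers, about 80° anticlockwise in two pushes. The final look from directly above puts the index at 73.6° and the red line at 73.2°. Angles taken from the lines' own directions, or from the fitted dial edge, differ from this by up to about 1.5°. In each case index and red line agree to within about 1°.
- **Key:** I pressed it after the dial was set. The fingertip stopped at 76.2 mm while the force rose to about 15 N, so the key was on its hard stop. That is more than the 4 N it needs. My depth reading put the key's top at about 81 mm, which would mean about 5 mm of travel instead of 6. I put that down to camera error, since the stop was clear.
- **Surroundings:** The last overhead and wrist pictures show the vial, bottles, jars and stirring rod undisturbed. The beaker was partly hidden by the arm in both, and the arm stayed clear of it. The robot ended above the meter, touching nothing.

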